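# Slide a returned backplate under the leaf spring of a thickness gauge

## Task

Load the brass cabinet-pull backplate into the thickness gauge: with your fingertips on its top face, press it down hard and, still pressing, slide it along the channel under the gauge's leaf spring until its leading end sits against the end stop, then take your hand away. Do it by pressing and sliding alone: do not lift the plate or tip it up out of the channel, and leave the other things on the bench where they are.

Things in the scene. Friction and masses are not known exactly. Their poses are not given: they have to be found in the camera images.
- gauge: Thickness gauge, fixed to the bench: aluminium base 340 x 100 x 12 mm with a straight channel along it. Origin: centre of the base's underside. +x is the way the plate travels, +z up; channel centre line y = 0. White slippery bed, top at z = 18 mm. Steel guide rails, inner faces at y = +-23.5 mm, tops at z = 23 mm. The plate is home when its origin is at x = 40, y = 0, z = 18 mm in this frame.
- bridge_mid (a point): Middle of the top of the dark steel bridge that carries the leaf spring: 51 mm above the bench, 20 mm long in the travel direction, 76 mm wide across it, on two posts; at gauge x = 50 mm. Free height beneath it above the bed: 23 mm. Axes as the gauge.
- stop_face (a point): Foot of the end stop's face, at bed height on the centre line, gauge x = 125 mm. The stop is a dark block across the channel, its top 28 mm above the bench. Axes as the gauge.
- dial (a point): Centre of the round dial indicator over the spring's heel (gauge x = 105 mm, 90 mm above the bench). Dial 46 mm across; with its column behind the stop it stands 115 mm tall. Its plunger rides on the spring.
- plate: Brass backplate 170 long (x) x 44 wide (y) x 8 mm thick, 0.5 kg. Origin: centre of its underside. Its top is 26 mm above the bench, 3 mm proud of the rails. It starts flat on the bed, its +x along the gauge's +x (within 0.5 deg), leading end short of the spring, 75 to 120 mm from home, 1.5 mm play each side. Friction: plate on bed and rails 0.1, fingertips on plate about 1, each +-15%.
- press_spot (a point): A good place for the fingertips: on the plate's top face, centre line, 42 mm behind its middle; pressed there that spot ends 42 mm short of the bridge. Entering under the spring resists by about 5 N along the channel, then about 2 N up to the stop, plus the drag of the pressing: fingers pressing under about 8 N may skid; 15 to 20 N is a good push.
- leaf (a joint): Deflection of the leaf spring, rad: 0 = down at rest (its heel 2.5 mm above the bed), about 0.11 when the plate lies under the heel; at most 0.35. With the plate under it, it presses down with about 7 N.
- leaf_heel (a point): Lowest point of the leaf spring's heel, which rubs on the plate, at gauge x = 106 mm. The leaf is a bright steel strip 26 mm wide that leaves the bridge at gauge x = 55, z = 40 mm and slopes down in the travel direction to here; the plate's leading end meets the slope about 15 mm before the heel.
- elbow: Bystander: copper pipe elbow lying on the bench beside the gauge, legs 52 mm, 29 mm high. Origin under its outer corner.
- cabinet_knob: Bystander: black nylon cabinet knob, 34 mm across, 29 mm high, standing beside the gauge. Origin: centre of its underside.
- flange: Bystander: round steel pipe flange, 62 mm across, 18 mm high, beside the gauge. Origin: centre of its underside.
- shower_head: Bystander: white plastic shower head standing on its face, 92 mm across, 72 mm high. Origin: centre of its underside.
- short_plate: Bystander: a shorter steel backplate, 110 x 32 x 5 mm, lying on the bench. Origin: centre of its underside.
- carton: Bystander: small closed cardboard box, 120 x 90 x 70 mm. Origin: centre of its underside.
- tape_roll: Bystander: roll of clear tape lying flat, 90 mm across, 24 mm high. Origin: centre of its underside.
Not all that is in view belongs to the job. Several things have the shape of the plate; the one meant has the colours described above.

How it is judged (in metres and radians):
On the way:
1. fingertips on the plate's top press it with more than 6 N while its leading end goes under the spring and lifts it (contact force between the fingers and plate above 6 N and x of the grasp point in the frame of plate above -0.09 m and z of the grasp point in the frame of plate above 0.015 m and x of plate in the frame of gauge between 0.012 and 0.034 m and value of joint leaf above 0.04 rad), for 0.1 s.
At the end, for the whole second after the job is handed in: The plate lies flat on the bed under the leaf spring, its leading end within 3.5 mm of the end stop, at rest, with the spring resting on it (x of plate in the frame of gauge between 0.0365 and 0.0425 m and y of plate in the frame of gauge between -0.004 and 0.004 m and z of plate in the frame of gauge between 0.015 and 0.0205 m and angle between plate's own z axis and vertical below 0.03 rad and value of joint leaf between 0.07 and 0.16 rad and linear speed of plate below 0.01 m/s); the robot touches nothing.
It fails at once if the plate is lifted or tipped up out of the channel (z of plate in the frame of gauge above 0.025 m or angle between plate's own z axis and vertical above 0.1 rad).
It fails at once if a bystander is moved by more than 20 mm (distance of any of elbow, cabinet_knob, flange, shower_head, short_plate, carton, tape_roll from where it was at the start of the episode above 0.02 m).
It also fails if it takes over 42 s, if anything falls off the work surface, if the arm or the gripper's body presses on something with over 40 N, if the wrist force passes 120 N, or if a joint passes its speed limit or range.

## Robot

A 6-joint arm with a two-finger parallel gripper is mounted at the origin on the work surface. World frame = base frame: x ahead of the robot, y to its left, z up, the work surface at z = 0. Lengths are in mm, angles in degrees, forces in N, time in s.
With the tool pointing down it reaches from about 300 to 875 mm from the base axis. Payload 4.2 kg.
Tool frame: the origin (TCP) lies at the very end of the fingers, on their centre line; the grasp point (between the pads) lies 19 mm behind it; z points along the fingers, x is the direction in which the jaws open and shut, and the axes are right-handed (so a half turn about z gives the same grasp; the last joint's range is limited). The gripper opens to 85 mm and grips with 20 to 120 N. Pads are 22 mm wide; open, the fingers measure 114 mm over their backs; the gripper's body (76 mm by 85 mm) begins 54 mm behind the grasp point. The pads swing forward as they close: fully open they stand 13 mm farther back than shut.
Start: joints at [-70.015, 18.312, 89.639, -0, 72.044, -1.146], TCP at [207.29, -536.353, 210.638] pointing down, gripper open.
Joint ranges: [-177.97, 177.97], [-48.28, 115.42], [12.27, 149.76], [-77.06, 257.06], [2.81, 150.46], [-146.56, 146.56]. Speed limits (degrees/s): [147.25, 147.25, 180, 180, 180, 180].

## Interface

Orientations are given as a 3x3 rotation matrix whose columns are the frame's x, y, z axes.
In Python, from bench import sensors, optics, ticket gives the robot as it stands. The module is installed in compiled form; this text tells all that it offers.
- The arm moves only by the tool drive_tool, never from a script. Its argument "increments" is a list of rows, each a list of 7 numbers: the shift along the tool's x, y, z in m, then the turn, a rotation vector about the tool's x, y, z in rad, then the closure, from 0 (fully open) to 1 (shut). A call has 1 to 8 rows; each row is the pose to reach, as a shift and turn from the pose commanded when the call began, along the tool's axes at that moment; what a row does not reach only later rows make up. A row lasts 1/8 s, in which the tool goes at most 62.5 mm and 10.7 degrees, less where a joint would pass 70% of its speed; a pose out of reach is approached as far as the arm can. A call with a gripper value outside its range is refused whole. The fingers move at their own pace and stop on an object; the grip force is fixed at half the most. Time passes only in rows, so rows that repeat a pose let the fingers close. It gives the time, the measured TCP pose, the force and the opening at its end, in the units of the state.
- sensors.read_state(): the state, without advancing time (a new reading comes with each control period).
- optics.grab_frame(name): name is "side" or "top"; returns (picture, depth): 400x640x3 uint8, red, green, blue; 400x640 float32, mm along the optical axis (not along the pixel's ray), 0 where there is no reading.
- optics.get_calibration(name): a dict with "intrinsics" (3x3 intrinsics, pixels), "dist_coeffs" ([k1, k2, p1, p2, k3] as OpenCV has them; the pictures are not rectified), "rvec" (rotation vector, rad) and "tvec" (3), from world to camera coordinates, as OpenCV has them. Camera axes: x right, y down, z forward; pixel columns grow to the right and rows downward; lengths in mm; the calibration is good to about 2 mm. A picture is of the moment at which its call begins. get_calibration takes no time and is no camera call.
- ticket.job_done(): hands the job in, once; it reports no verdict.
Trained networks look in the newest picture that a camera, given by its name, has taken for a name from the list of things; names that differ only in an ending like _2 or _b are one class to them, and where a whole thing is asked for, a point or a joint stands for the part that bears it (a point fixed in the world has none). Each returns a list of dicts, best first, with "conf" (0 to 1); they miss things now and then, are a little off and sometimes report something else, mostly with a low value. They report only what shows in the picture. A call takes as long as a camera call. They do not tell look-alikes from the thing itself.
- optics.find_in(camera, name): "pixel" ([column, row] in pixels, amid what is visible of it).
The state is a dict: "t": time; "q": joint angles; "dq": joint speeds; "effort": joint torques, N m; "eef_pos": TCP position; "tcp_rot": TCP orientation; "contact_force": force on the tool from outside, world axes, zero at the start; "wrist_torque": the same for the moment, N m; "finger_gap": opening from 0.0 (shut) to 1.0 (fully open).
Only numpy, scipy, OpenCV 4.12 (cv2) and the standard library are available. Lean on these libraries where they do the work, as an engineer would, in place of code of your own. Each camera call takes 0.05 s, during which the arm holds its last target.

## Working session

There is one attempt and no reset: what is moved stays moved. The work goes in short steps, Python scripts to look and compute and a tool call to move; the robot and the scene stay as the last step left them, time stands still between calls to the robot, and variables do not carry over. Pictures are saved under pics/ and viewed, and the job is handed in when it is done.

Besides the shell and the picture viewer there is one more tool, called after ">>>" as name(argument=value, ...), one argument or row to a line, values as JSON. drive_tool: Moves the arm, as the interface text tells. Its arguments: {"type":"object","properties":{"increments":{"type":"array"}},"required":["increments"]}

```bash
mkdir -p pics
python3 - <<'E'
from bench import sensors, optics
import cv2, numpy as np
s=sensors.read_state(); print(s['t'],s['eef_pos'],s['tcp_rot'],s['contact_force'],s['finger_gap'])
for c in('top','side'):
    p,d=optics.grab_frame(c); np.savez(f'{c}0.npz',p=p,d=d)
    cv2.imwrite(f'pics/{c}0.png',p[:,:,::-1])
    k=optics.get_calibration(c); print(c,k)
    for n in('gauge','plate','bridge_mid','stop_face','dial','press_spot'):
        if c=='side' and n not in('plate','gauge'): continue
        print(n,[(np.round(r['pixel']),round(r['conf'],2)) for r in optics.find_in(c,n)][:4])
E
```

```text
0.0 [ 207.08096725 -535.83784618  209.77608341] [[ 3.60433931e-01 -9.32784544e-01 -6.12923485e-04]
 [-9.32782989e-01 -3.60434449e-01  1.70411647e-03]
 [-1.81049224e-03 -4.24967962e-05 -9.99998360e-01]] [-0.24743694 -0.35880301 -0.26473261] 1.0025991693469645
top {'intrinsics': array([[417.68163376,   0.        , 317.07831188],
       [  0.        , 417.68163376, 195.68911686],
       [  0.        ,   0.        ,   1.        ]]), 'dist_coeffs': array([-0.05389622,  0.        ,  0.        ,  0.        ,  0.        ]), 'rvec': array([ 2.14698055, -2.16796229,  0.09576601]), 'tvec': array([  19.9771408 ,  516.40666936, 1111.99272125])}
gauge [(array([357., 184.]), 0.56)]
plate [(array([392., 272.]), 0.91), (array([320., 193.]), 0.88), (array([258., 265.]), 0.8), (array([181., 130.]), 0.68)]
bridge_mid [(array([355., 181.]), 0.89)]
stop_face [(array([356., 182.]), 0.63)]
dial [(array([357., 182.]), 0.66)]
press_spot [(array([319., 196.]), 0.97), (array([250., 116.]), 0.96), (array([181., 129.]), 0.91), (array([255., 267.]), 0.82)]
side {'intrinsics': array([[511.41651179,   0.        , 308.57439676],
       [  0.        , 511.41651179, 197.51195409],
       [  0.        ,   0.        ,   1.        ]]), 'dist_coeffs': array([-0.05721549,  0.        ,  0.        ,  0.        ,  0.        ]), 'rvec': array([ 0.34369145, -2.5524858 ,  1.49832043]), 'tvec': array([ 507.83330673,  146.7352353 , 1475.3402207 ])}
gauge [(array([310., 207.]), 0.74)]
plate [(array([388., 205.]), 0.79), (array([220., 252.]), 0.74), (array([312., 222.]), 0.67), (array([361., 270.]), 0.64)]
```

View pics/top0.png

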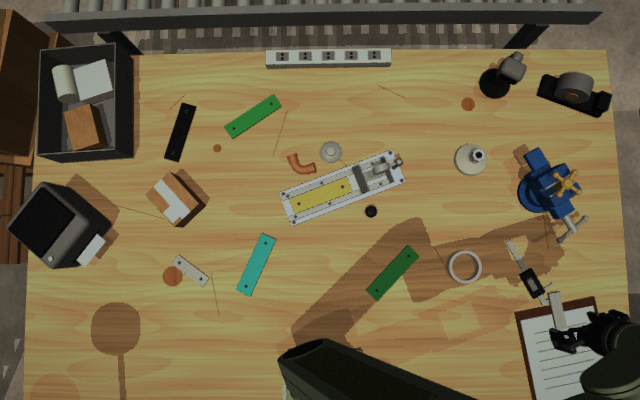

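View pics/side0.png

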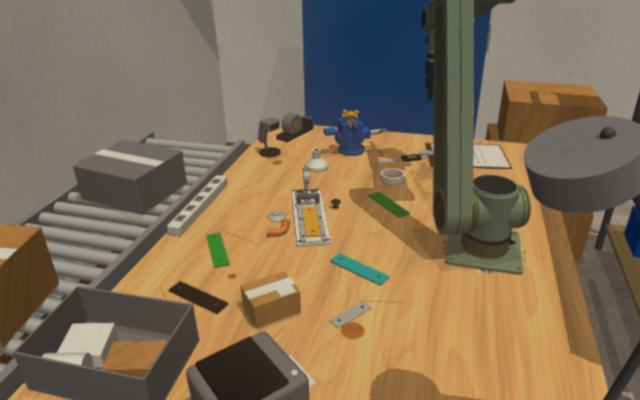

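Run:
```python
import cv2,numpy as np
p=np.load('top0.npz')['p'][140:260,250:450]
cv2.imwrite('pics/top0crop.png',cv2.resize(p[:,:,::-1],None,fx=4,fy=4,interpolation=cv2.INTER_CUBIC))
```

```text
(no output)
```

View pics/top0crop.png

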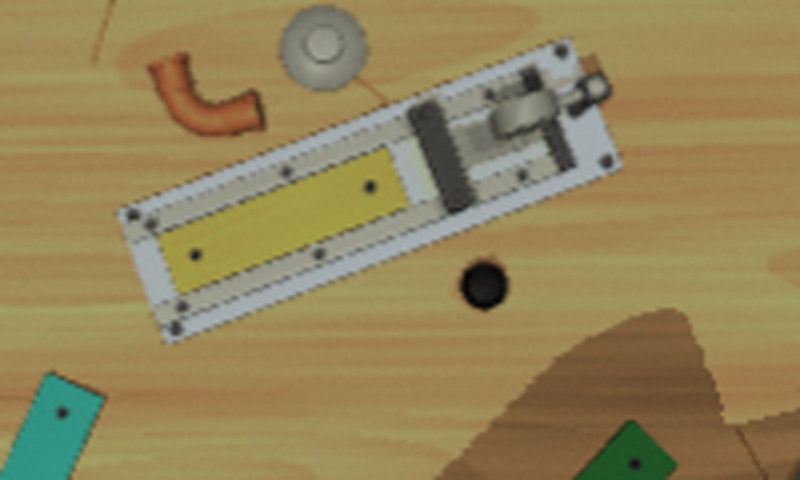

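The top view shows six plate-like things:
- brass/yellow at (320,193), lying in the gauge channel
- green at (253,117)
- black at (181,132)
- teal at (257,265)
- dark green at (393,272)
- grey short one at (190,270)

The brass one in the channel is the one meant, and the crop confirms it. The bridge (at about 360,179), dial and stop lie to its upper right, so the plate travels right and slightly up.

```bash
cat > h.py <<'E'
import cv2,numpy as np
from bench import optics
def unproj(c,px,z):
    k=optics.get_calibration(c); K=k['intrinsics'];R=cv2.Rodrigues(k['rvec'])[0];t=k['tvec']
    px=np.asarray(px,float).reshape(-1,1,2)
    u=cv2.undistortPoints(px,K,k['dist_coeffs']).reshape(-1,2)
    d=np.c_[u,np.ones(len(u))]@R; o=-R.T@t
    return o+d*((z-o[2])/d[:,2])[:,None]
def proj(c,P):
    k=optics.get_calibration(c)
    return cv2.projectPoints(np.asarray(P,float).reshape(-1,3),k['rvec'],k['tvec'],k['intrinsics'],k['dist_coeffs'])[0].reshape(-1,2)
def yellow(p):
    h=cv2.cvtColor(p,cv2.COLOR_RGB2HSV)
    m=((h[...,0]>=23)&(h[...,0]<=34)&(h[...,1]>140)).astype(np.uint8)
    roi=np.zeros_like(m); roi[160:225,275:420]=1; m*=roi
    n,l,s,_=cv2.connectedComponentsWithStats(m); i=1+s[1:,4].argmax(); return (l==i).astype(np.uint8)
E
python3 - <<'E'
from h import *
z=np.load('top0.npz');p=z['p']
c=(np.array([[120,210],[165,343],[620,165],[575,40]])+.5)/4-.5+[250,140]
C=unproj('top',c,12)
print(C.round(1)); ctr=C.mean(0)
ax=(C[2]+C[3]-C[0]-C[1])[:2]; print(ctr, 'yaw',np.degrees(np.arctan2(ax[1],ax[0])),[np.linalg.norm(C[i]-C[(i+1)%4]) for i in range(4)])
m=yellow(p);print(m.sum())
cs,_=cv2.findContours(m,cv2.RETR_EXTERNAL,cv2.CHAIN_APPROX_NONE)
q=unproj('top',max(cs,key=len).reshape(-1,2),26)[:,:2]
r=cv2.minAreaRect(q.astype(np.float32));print(r)
print(cv2.boxPoints(r))
# depth check
for u,v in((320,193),(300,200)): print(z['d'][v,u], unproj('top',[[u,v]],26))
E
```

```text
[[ 529.4  119.1   12. ]
 [ 436.9   88.    12. ]
 [ 557.  -228.    12. ]
 [ 645.6 -199.4   12. ]]
[542.22212065 -55.03606435  12.        ] yaw -69.57285968473326 [np.float64(97.51119889574991), np.float64(338.05325866616744), np.float64(93.10282868682454), np.float64(339.0447363338423)]
845
((518.5319213867188, 5.9484710693359375), (41.20032501220703, 165.02145385742188), 20.72187042236328)
[[470.0695    75.832504]
 [528.45935  -78.51355 ]
 [566.9944   -63.935562]
 [508.6045    90.41049 ]]
1143.4977 [[524.09073917   6.93167206  26.        ]]
1142.8987 [[505.43236218  61.77154735  26.        ]]
```

>>> drive_tool(
  increments=[
    [-0.033, -0.037, 0, 0, 0, 0, 1],
    [-0.067, -0.074, 0, 0, 0, 0, 1],
    [-0.1, -0.112, 0, 0, 0, 0, 1],
    [-0.133, -0.149, 0, 0, 0, 0, 1],
    [-0.167, -0.186, 0, 0, 0, 0, 1],
    [-0.2, -0.223, 0, 0, 0, 0, 1],
    [-0.233, -0.261, 0, 0, 0, 0, 1],
    [-0.267, -0.298, 0, 0, 0, 0, 1],
  ],
)

```text
t: 1.5
eef_pos: [389.7, -178.5, 210.9]
tcp_rot: [[0.36, -0.933, 0.001], [-0.933, -0.36, -0.001], [0.001, -0.001, -1.0]]
contact_force: [1.2, -0.2, 1.0]
finger_gap: -0.0
```

>>> drive_tool(
  increments=[
    [-0.033, -0.037, 0, 0, 0, 0, 1],
    [-0.067, -0.074, 0, 0, 0, 0, 1],
    [-0.1, -0.112, 0, 0, 0, 0, 1],
    [-0.133, -0.149, 0, 0, 0, 0, 1],
    [-0.155, -0.173, 0, 0, 0, 0, 1],
    [-0.168, -0.188, 0, 0, 0, 0, 1],
    [-0.168, -0.188, 0, 0, 0, 0, 1],
    [-0.168, -0.188, 0, 0, 0, 0, 1],
  ],
)

```text
t: 2.5
eef_pos: [503.3, 43.6, 210.5]
tcp_rot: [[0.36, -0.933, -0.001], [-0.933, -0.36, -0.001], [0.0, 0.001, -1.0]]
contact_force: [0.4, 0.4, -0.3]
finger_gap: -0.002
```

Run:
```python
from h import *
from bench import sensors
s=sensors.read_state(); print(s['t'],s['eef_pos'],s['tcp_rot'],s['contact_force'],s['finger_gap'])
# overlay model on initial pictures
g=np.array([542.2,-55.0]);a=np.radians(-69.4);ax=np.array([np.cos(a),np.sin(a)]);ay=np.array([-ax[1],ax[0]])
def W(x,y,z): return np.r_[g+x*ax+y*ay,z]
def box(x0,x1,w,z): return [W(x0,-w,z),W(x1,-w,z),W(x1,w,z),W(x0,w,z)]
pl=np.array([518.5,6.0])-g; px,py=pl@ax,pl@ay; print('plate in gauge',px,py)
for c,roi in(('top',(250,140,200,100)),('side',(260,160,120,100))):
    im=np.load(f'{c}0.npz')['p'][:,:,::-1]; x0,y0,w,h=roi; f=4 if c=='top' else 6
    im=cv2.resize(im[y0:y0+h,x0:x0+w],None,fx=f,fy=f,interpolation=cv2.INTER_CUBIC)
    for b,col in((box(-170,170,50,12),(0,0,255)),(box(px-85,px+85,22,26),(255,0,0)),(box(40,60,38,51),(0,255,0)),([W(px-42,0,26),W(px-42,0,27)],(255,0,255))):
        q=(proj(c,b)-[x0,y0]+.5)*f-.5
        cv2.polylines(im,[q.round().astype(np.int32)],True,col,1)
    cv2.imwrite(f'pics/ov_{c}.png',im)
p,d=optics.grab_frame('top');cv2.imwrite('pics/top1.png',p[:,:,::-1])
```

```text
2.5 [503.25579202  43.6361365  210.54732662] [[ 3.59776160e-01 -9.33038443e-01 -6.14893291e-04]
 [-9.33038534e-01 -3.59775715e-01 -7.27750035e-04]
 [ 4.57795086e-04  8.35546248e-04 -9.99999546e-01]] [ 0.43652001  0.37183078 -0.33474351] -0.0015630008045676093
plate in gauge -65.43827874726881 -0.7222704443269048
```

View pics/ov_top.png

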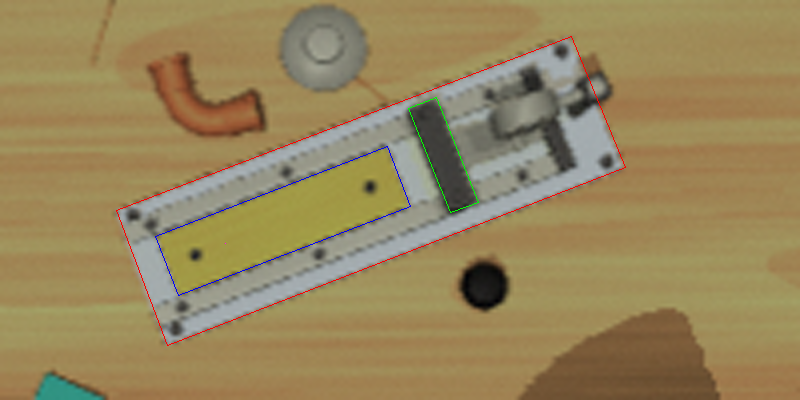

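View pics/ov_side.png

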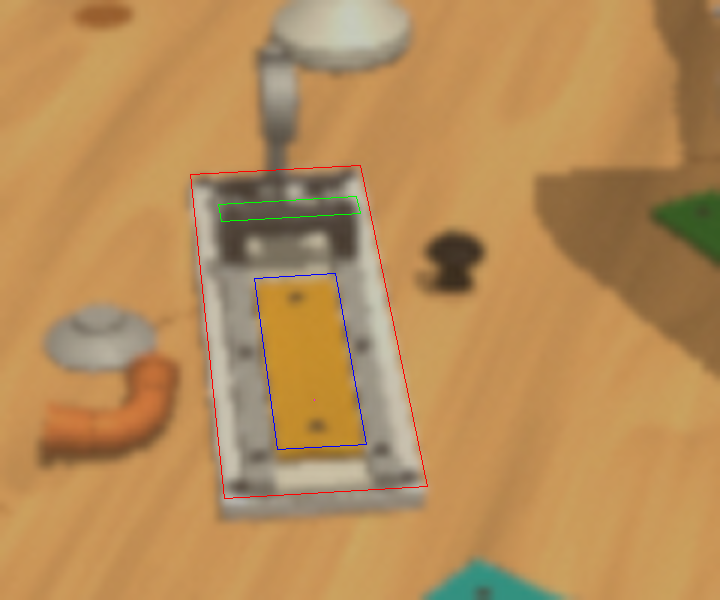

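View pics/top1.png

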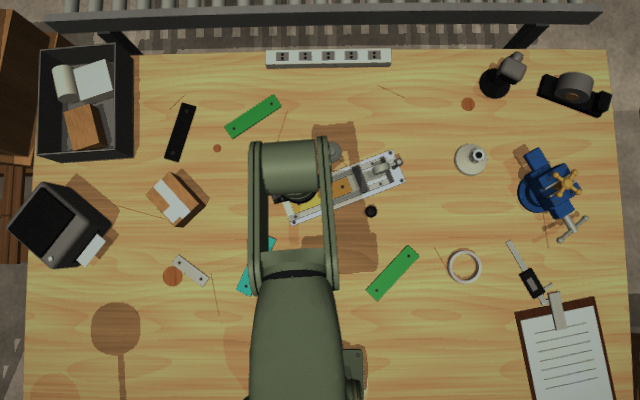

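The overlays match base, plate and bridge to within about 2 mm. The plate sits at gauge x ≈ -65, about 105 mm from home. The side view also shows it flat in the channel, and the elbow and knob are well clear. The tool is above the press spot, so I descend.

>>> drive_tool(
  increments=[
    [0, -0.001, 0.05, 0, 0, 0, 1],
    [0, -0.001, 0.1, 0, 0, 0, 1],
    [0, -0.001, 0.15, 0, 0, 0, 1],
    [0, -0.001, 0.17, 0, 0, 0, 1],
    [0, -0.001, 0.177, 0, 0, 0, 1],
    [0, -0.001, 0.18, 0, 0, 0, 1],
    [0, -0.001, 0.18, 0, 0, 0, 1],
  ],
)

```text
t: 3.42
eef_pos: [505.4, 44.7, 31.5]
tcp_rot: [[0.36, -0.933, 0.002], [-0.933, -0.36, -0.0], [0.001, -0.002, -1.0]]
contact_force: [1.1, -0.1, 0.7]
finger_gap: 0.002
```

>>> drive_tool(
  increments=[
    [0, 0, 0.002, 0, 0, 0, 1],
    [0, 0, 0.004, 0, 0, 0, 1],
    [0, 0, 0.005, 0, 0, 0, 1],
    [0, 0, 0.005, 0, 0, 0, 1],
  ],
)

```text
t: 3.92
eef_pos: [504.7, 45.0, 25.6]
tcp_rot: [[0.361, -0.933, -0.0], [-0.933, -0.361, -0.0], [0.0, 0.0, -1.0]]
contact_force: [0.3, 1.0, 0.2]
finger_gap: 0.004
```

>>> drive_tool(
  increments=[
    [0, 0, 0.001, 0, 0, 0, 1],
    [0, 0, 0.001, 0, 0, 0, 1],
  ],
)

```text
t: 4.18
eef_pos: [504.7, 45.0, 24.5]
tcp_rot: [[0.361, -0.933, -0.0], [-0.933, -0.361, -0.0], [0.0, 0.0, -1.0]]
contact_force: [0.5, 0.9, -0.1]
finger_gap: 0.001
```

>>> drive_tool(
  increments=[
    [0, 0, 0.001, 0, 0, 0, 1],
    [0, 0, 0.001, 0, 0, 0, 1],
  ],
)

```text
t: 4.42
eef_pos: [504.7, 44.9, 23.5]
tcp_rot: [[0.36, -0.933, -0.0], [-0.933, -0.36, -0.0], [0.0, 0.0, -1.0]]
contact_force: [-0.1, 0.3, -1.0]
finger_gap: -0.002
```

>>> drive_tool(
  increments=[
    [0, 0, 0.001, 0, 0, 0, 1],
    [0, 0, 0.001, 0, 0, 0, 1],
  ],
)

```text
t: 4.68
eef_pos: [504.7, 44.9, 22.5]
tcp_rot: [[0.36, -0.933, -0.0], [-0.933, -0.36, -0.0], [0.0, 0.0, -1.0]]
contact_force: [0.6, 0.3, 0.4]
finger_gap: 0.0
```

Run:
```python
from h import *
p,d=optics.grab_frame('side');cv2.imwrite('pics/s2.png',cv2.resize(p[160:260,260:380,::-1],None,fx=6,fy=6,interpolation=cv2.INTER_CUBIC))
```

```text
(no output)
```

View pics/s2.png

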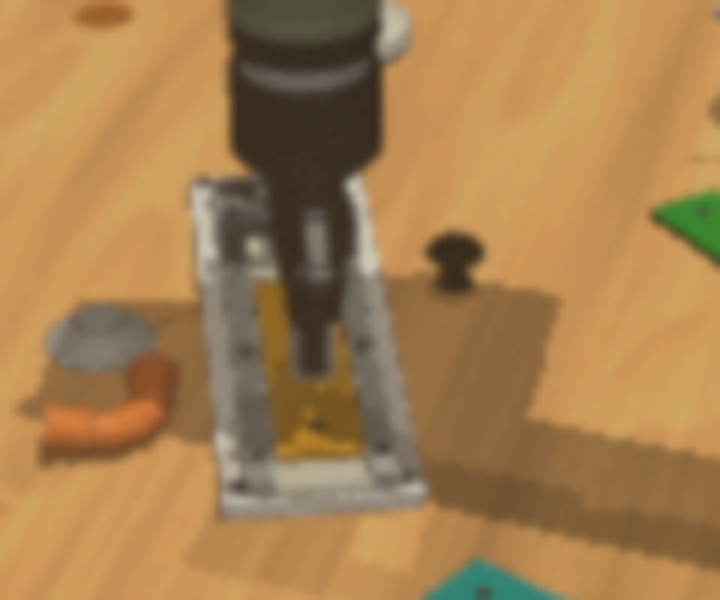

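The side view (crop) shows the fingertips at about (315,378), over the plate's centre line. The press spot at plate height is at about (315,400), so the tips still look a few mm above the brass. I continue down slowly.

>>> drive_tool(
  increments=[
    [0, 0, 0.001, 0, 0, 0, 1],
    [0, 0, 0.001, 0, 0, 0, 1],
  ],
)

```text
t: 4.97
eef_pos: [504.7, 44.9, 21.5]
tcp_rot: [[0.36, -0.933, -0.0], [-0.933, -0.36, -0.0], [0.0, 0.0, -1.0]]
contact_force: [-0.5, -0.7, -0.2]
finger_gap: -0.002
```

>>> drive_tool(
  increments=[
    [0, 0, 0.001, 0, 0, 0, 1],
    [0, 0, 0.001, 0, 0, 0, 1],
  ],
)

```text
t: 5.22
eef_pos: [504.6, 44.9, 20.5]
tcp_rot: [[0.36, -0.933, -0.0], [-0.933, -0.36, -0.0], [0.0, 0.0, -1.0]]
contact_force: [0.4, -1.3, 0.6]
finger_gap: -0.001
```

>>> drive_tool(
  increments=[
    [0, 0, 0.001, 0, 0, 0, 1],
    [0, 0, 0.001, 0, 0, 0, 1],
  ],
)

```text
t: 5.48
eef_pos: [504.7, 44.9, 19.5]
tcp_rot: [[0.36, -0.933, -0.0], [-0.933, -0.36, -0.0], [0.0, 0.0, -1.0]]
contact_force: [0.1, -0.1, -1.2]
finger_gap: 0.001
```

>>> drive_tool(
  increments=[
    [0, 0, 0.001, 0, 0, 0, 1],
    [0, 0, 0.001, 0, 0, 0, 1],
  ],
)

```text
t: 5.72
eef_pos: [504.6, 44.9, 18.5]
tcp_rot: [[0.361, -0.933, -0.0], [-0.933, -0.361, -0.0], [0.0, 0.0, -1.0]]
contact_force: [0.1, 0.4, 0.2]
finger_gap: 0.003
```

>>> drive_tool(
  increments=[
    [0, 0, 0.001, 0, 0, 0, 1],
    [0, 0, 0.001, 0, 0, 0, 1],
  ],
)

```text
t: 5.98
eef_pos: [504.7, 44.9, 17.5]
tcp_rot: [[0.36, -0.933, -0.0], [-0.933, -0.36, -0.0], [0.0, 0.0, -1.0]]
contact_force: [-0.1, 0.8, -0.7]
finger_gap: 0.001
```

Run:
```python
from h import *
from bench import sensors
p,d=optics.grab_frame('side');cv2.imwrite('pics/s3.png',cv2.resize(p[160:260,260:380,::-1],None,fx=6,fy=6,interpolation=cv2.INTER_CUBIC))
s=sensors.read_state();print(s['eef_pos'],s['contact_force'],s['q'])
print((proj('side',[s['eef_pos'],[504.7,44.9,26]])-[260,160])*6+2.5)
```

```text
[504.69456108  44.94065635  17.52936095] [ 0.22989816  0.41213745 -0.74505529] [ 3.79203284e+00  2.41830081e+01  1.13135693e+02 -8.92059130e-03
  4.26876710e+01  7.26633534e+01]
[[314.07549625 413.59236711]
 [313.75792684 399.4131882 ]]
```

View pics/s3.png

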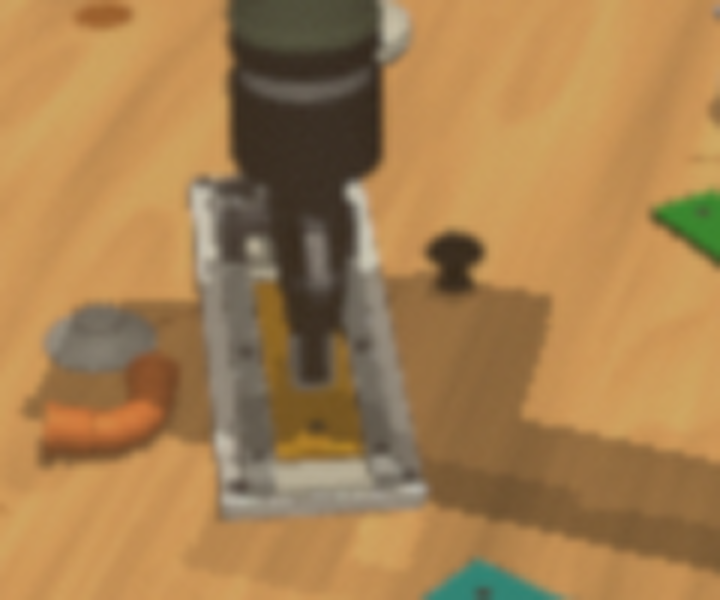

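The tip shows at about (315,385), while the reported TCP projects to about (314,413). The shut fingers therefore end roughly 13 mm short of the nominal TCP. I keep going in small steps until the force shows contact.

>>> drive_tool(
  increments=[
    [0, 0, 0.001, 0, 0, 0, 1],
    [0, 0, 0.002, 0, 0, 0, 1],
    [0, 0, 0.002, 0, 0, 0, 1],
  ],
)

```text
t: 6.4
eef_pos: [504.7, 44.9, 15.5]
tcp_rot: [[0.36, -0.933, -0.0], [-0.933, -0.36, -0.0], [0.0, 0.0, -1.0]]
contact_force: [-0.7, 0.5, 0.5]
finger_gap: 0.002
```

>>> drive_tool(
  increments=[
    [0, 0, 0.001, 0, 0, 0, 1],
    [0, 0, 0.001, 0, 0, 0, 1],
  ],
)

```text
t: 6.65
eef_pos: [504.7, 45.0, 14.5]
tcp_rot: [[0.361, -0.933, -0.0], [-0.933, -0.361, -0.0], [0.0, 0.0, -1.0]]
contact_force: [-0.0, 0.3, -0.2]
finger_gap: 0.003
```

>>> drive_tool(
  increments=[
    [0, 0, 0.001, 0, 0, 0, 1],
    [0, 0, 0.001, 0, 0, 0, 1],
  ],
)

```text
t: 6.9
eef_pos: [504.7, 44.9, 13.5]
tcp_rot: [[0.361, -0.933, -0.0], [-0.933, -0.361, -0.0], [0.0, 0.0, -1.0]]
contact_force: [0.3, -0.2, 0.2]
finger_gap: 0.002
```

>>> drive_tool(
  increments=[
    [0, 0, 0.001, 0, 0, 0, 1],
    [0, 0, 0.001, 0, 0, 0, 1],
  ],
)

```text
t: 7.15
eef_pos: [504.7, 44.9, 12.5]
tcp_rot: [[0.36, -0.933, -0.0], [-0.933, -0.36, -0.0], [0.0, 0.0, -1.0]]
contact_force: [0.9, 0.8, 0.2]
finger_gap: -0.004
```

>>> drive_tool(
  increments=[
    [0, 0, 0.001, 0, 0, 0, 1],
    [0, 0, 0.001, 0, 0, 0, 1],
  ],
)

```text
t: 7.4
eef_pos: [504.7, 44.9, 11.5]
tcp_rot: [[0.36, -0.933, -0.0], [-0.933, -0.36, -0.0], [0.0, 0.0, -1.0]]
contact_force: [-0.2, -0.3, 0.1]
finger_gap: -0.003
```

>>> drive_tool(
  increments=[
    [0, 0, 0.001, 0, 0, 0, 1],
    [0, 0, 0.001, 0, 0, 0, 1],
  ],
)

```text
t: 7.65
eef_pos: [504.7, 45.0, 10.5]
tcp_rot: [[0.361, -0.933, -0.0], [-0.933, -0.361, -0.0], [0.0, 0.0, -1.0]]
contact_force: [-0.2, -0.1, -0.2]
finger_gap: 0.0
```

Run:
```python
from h import *
from bench import sensors
p,d=optics.grab_frame('side');cv2.imwrite('pics/s4.png',cv2.resize(p[190:250,290:350,::-1],None,fx=10,fy=10,interpolation=cv2.INTER_CUBIC))
np.savez('s4.npz',p=p,d=d)
s=sensors.read_state();print(s['eef_pos'],s['contact_force'],s['effort'])
```

```text
[504.70416664  44.92487991  10.55945378] [ 0.2873877  -0.03518592 -0.60474947] [-3.29923332e-04 -3.96933818e+01 -1.55692756e+01 -1.23858786e-04
  6.05951191e-04 -2.24175767e-05]
```

View pics/s4.png

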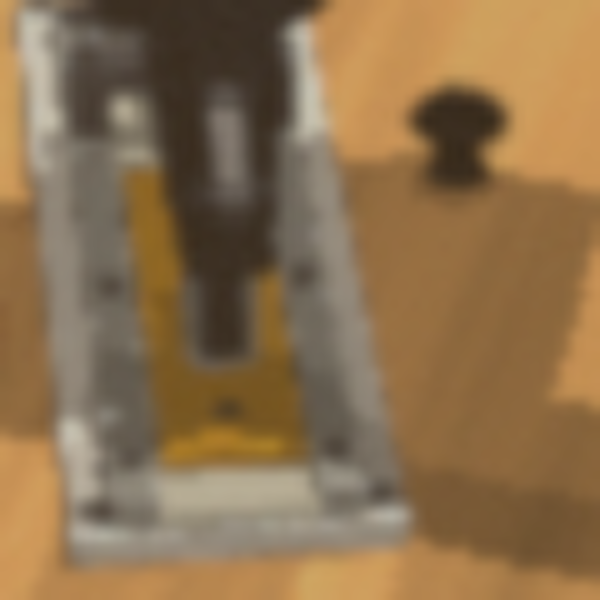

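Run:
```python
from h import *
d=np.load('s4.npz')['d'];k=optics.get_calibration('side');R=cv2.Rodrigues(k['rvec'])[0]
for v in range(216,236):
    o=[]
    for u in (308,312,316):
        z=d[v,u]; n=cv2.undistortPoints(np.array([[[u,v]]],float),k['intrinsics'],k['dist_coeffs'])[0,0]
        o.append((R.T@(np.r_[n,1]*z-k['tvec'])).round(1))
    print(v,*o)
```

```text
216 [504.7  82.2  83.8] [493.8  78.1  83. ] [481.3  79.4  85.5]
217 [507.1  74.9  75.8] [493.1  80.7  81.2] [484.6  67.8  74.9]
218 [512.6  56.9  60.9] [499.9  57.7  63.2] [504.7  -2.3  27.1]
219 [512.4  57.8  58. ] [499.4  59.7  61. ] [502.9   4.   27.5]
220 [512.3  58.4  54.8] [497.7  65.8  61.4] [503.2   3.4  23.4]
221 [513.3  55.5  49.4] [499.7  59.1  53.6] [501.9   8.   22.7]
222 [513.4  55.4  45.8] [499.9  58.8  49.9] [497.   25.4  30.3]
223 [512.7  58.   43.9] [499.3  61.1  47.9] [497.9  22.6  24.8]
224 [513.5  55.9  39. ] [499.3  61.4  44.5] [496.9  26.2  23.6]
225 [519.6  36.1  22.5] [499.9  59.5  39.7] [495.6  30.8  22.9]
226 [516.7  45.8  25.3] [501.7  53.7  32.4] [492.8  40.8  25.9]
227 [514.9  51.9  25.7] [504.5  44.5  22.7] [492.9  40.9  22.3]
228 [512.9  58.9  26.7] [500.8  57.3  27.6] [491.3  46.7  22.5]
229 [512.   62.   25.2] [501.6  54.6  22.2] [488.6  56.1  25.2]
230 [510.7  66.6  24.7] [499.4  62.6  24. ] [486.9  62.3  25.7]
231 [509.6  70.6  23.8] [497.6  68.9  24.6] [484.5  71.   28. ]
232 [505.5  84.2  29.4] [496.2  73.8  24.4] [484.1  72.6  25.5]
233 [504.4  88.   28.5] [493.2  84.2  27.8] [483.3  75.7  24. ]
234 [503.8  90.4  26.5] [494.   81.5  22.5] [482.6  78.3  22.3]
235 [502.5  94.8  26. ] [493.1  85.   21.3] [481.1  83.8  22.4]
```

Run:
```python
from h import *
D=[];
for i in range(6):
    p,d=optics.grab_frame('side'); D.append(d)
d=np.median(D,0);np.savez('s5.npz',p=p,d=d)
k=optics.get_calibration('side');R=cv2.Rodrigues(k['rvec'])[0]
for v in range(170,230,1):
    o=[]
    for u in (309,312,):
        z=d[v,u]; n=cv2.undistortPoints(np.array([[[u,v]]],float),k['intrinsics'],k['dist_coeffs'])[0,0]
        o.append((R.T@(np.r_[n,1]*z-k['tvec'])).round(0))
    print(v,*o,p[v,312])
cv2.imwrite('pics/s5.png',cv2.resize(p[130:240,270:370,::-1],None,fx=5,fy=5,interpolation=cv2.INTER_CUBIC))
```

```text
170 [498.  83. 234.] [490.  81. 234.] [79 74 56]
171 [499.  81. 230.] [491.  79. 230.] [62 54 40]
172 [499.  80. 227.] [490.  81. 228.] [57 47 36]
173 [498.  85. 226.] [490.  82. 225.] [57 46 35]
174 [498.  83. 222.] [490.  82. 222.] [57 45 34]
175 [499.  82. 218.] [491.  79. 217.] [71 61 51]
176 [500.  77. 212.] [492.  76. 213.] [98 90 80]
177 [501.  76. 209.] [492.  76. 210.] [106  98  88]
178 [500.  77. 206.] [492.  75. 206.] [96 89 80]
179 [500.  78. 204.] [491.  79. 205.] [73 64 53]
180 [499.  83. 203.] [490.  81. 203.] [62 51 41]
181 [499.  83. 200.] [490.  81. 200.] [60 49 37]
182 [499.  84. 197.] [490.  82. 197.] [59 48 37]
183 [499.  83. 193.] [490.  84. 195.] [59 47 36]
184 [498.  86. 192.] [491.  81. 191.] [58 47 36]
185 [500.  81. 186.] [491.  81. 187.] [59 47 36]
186 [499.  85. 185.] [491.  81. 184.] [59 48 37]
187 [499.  84. 181.] [491.  82. 181.] [61 48 37]
188 [499.  84. 178.] [491.  82. 178.] [59 47 36]
189 [498.  87. 177.] [490.  83. 176.] [60 49 37]
190 [500.  82. 170.] [491.  80. 171.] [59 48 36]
191 [499.  84. 168.] [490.  84. 170.] [59 48 36]
192 [499.  84. 165.
[... 1178 characters left out ...]
6]
216 [500.  88.  88.] [494.  77.  82.] [60 47 34]
217 [502.  81.  80.] [495.  75.  78.] [61 48 34]
218 [510.  56.  61.] [501.  52.  60.] [60 47 35]
219 [510.  55.  57.] [500.  58.  60.] [60 48 34]
220 [510.  56.  54.] [499.  60.  58.] [61 47 35]
221 [510.  56.  50.] [501.  56.  52.] [61 49 36]
222 [510.  56.  46.] [500.  59.  50.] [60 48 34]
223 [510.  57.  44.] [501.  54.  43.] [60 47 34]
224 [511.  55.  39.] [501.  55.  41.] [64 51 36]
225 [510.  59.  38.] [500.  58.  39.] [77 65 49]
226 [510.  56.  32.] [502.  51.  31.] [104  87  62]
227 [512.  52.  26.] [504.  47.  24.] [117  87  46]
228 [511.  54.  24.] [503.  51.  24.] [117  85  33]
229 [509.  62.  26.] [500.  59.  25.] [111  81  34]
```

View pics/s5.png

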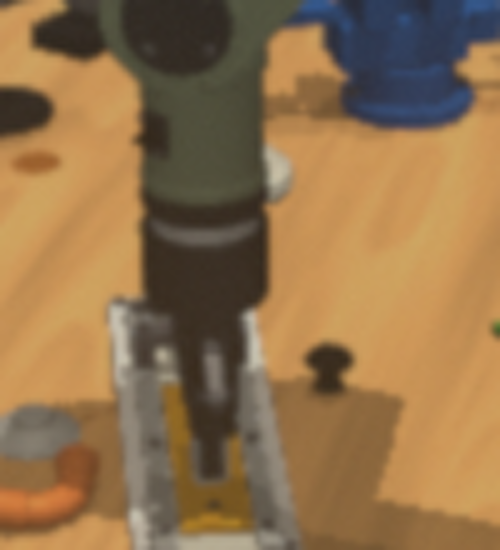

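Median depth puts the finger's lower end at z ≈ 34–37, about 25 mm above the reported TCP and clear of the plate top at 26. That fits the absence of force, so I trust contact over the reported height and go on.

>>> drive_tool(
  increments=[
    [0, 0, 0.001, 0, 0, 0, 1],
    [0, 0, 0.002, 0, 0, 0, 1],
    [0, 0, 0.003, 0, 0, 0, 1],
    [0, 0, 0.003, 0, 0, 0, 1],
  ],
)

```text
t: 8.5
eef_pos: [504.6, 45.0, 7.5]
tcp_rot: [[0.361, -0.933, -0.0], [-0.933, -0.361, -0.0], [-0.0, 0.0, -1.0]]
contact_force: [0.3, 0.1, 0.7]
finger_gap: 0.002
```

>>> drive_tool(
  increments=[
    [0, 0, 0.001, 0, 0, 0, 1],
    [0, 0, 0.002, 0, 0, 0, 1],
    [0, 0, 0.002, 0, 0, 0, 1],
  ],
)

```text
t: 8.88
eef_pos: [504.7, 44.9, 5.5]
tcp_rot: [[0.36, -0.933, -0.0], [-0.933, -0.36, -0.0], [0.0, 0.0, -1.0]]
contact_force: [0.5, -0.3, 0.2]
finger_gap: -0.002
```

>>> drive_tool(
  increments=[
    [0, 0, 0.001, 0, 0, 0, 1],
    [0, 0, 0.001, 0, 0, 0, 1],
  ],
)

```text
t: 9.12
eef_pos: [504.8, 45.0, 5.3]
tcp_rot: [[0.36, -0.933, 0.0], [-0.933, -0.36, -0.0], [0.0, -0.0, -1.0]]
contact_force: [-1.9, 0.7, 6.6]
finger_gap: -0.004
```

Run:
```python
from h import *
from bench import sensors
D=[]
for i in range(2):
    p,d=optics.grab_frame('side'); D.append(d)
cv2.imwrite('pics/s6.png',cv2.resize(p[170:250,270:350,::-1],None,fx=7,fy=7,interpolation=cv2.INTER_CUBIC))
p,d=optics.grab_frame('top')
cv2.imwrite('pics/t6.png',cv2.resize(p[120:240,230:430,::-1],None,fx=4,fy=4,interpolation=cv2.INTER_CUBIC))
s=sensors.read_state();print(s['t'],s['contact_force'],s['wrist_torque'],s['eef_pos'])
```

```text
9.275 [-0.76092373  0.25943355  6.00681366] [-0.01769999  0.30501911  0.00680016] [504.7770342   44.91146502   5.34542398]
```

View pics/s6.png

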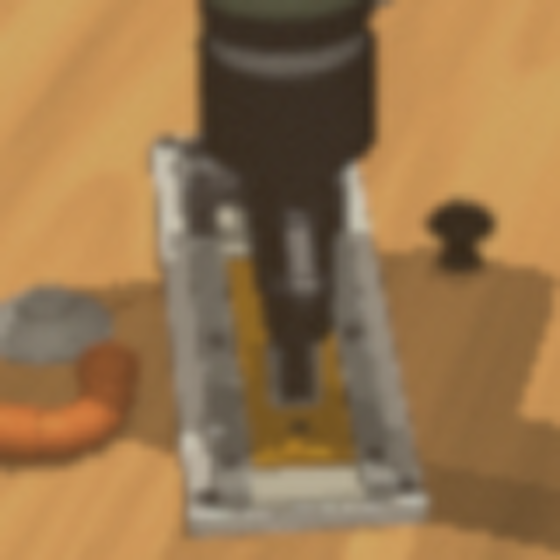

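View pics/t6.png

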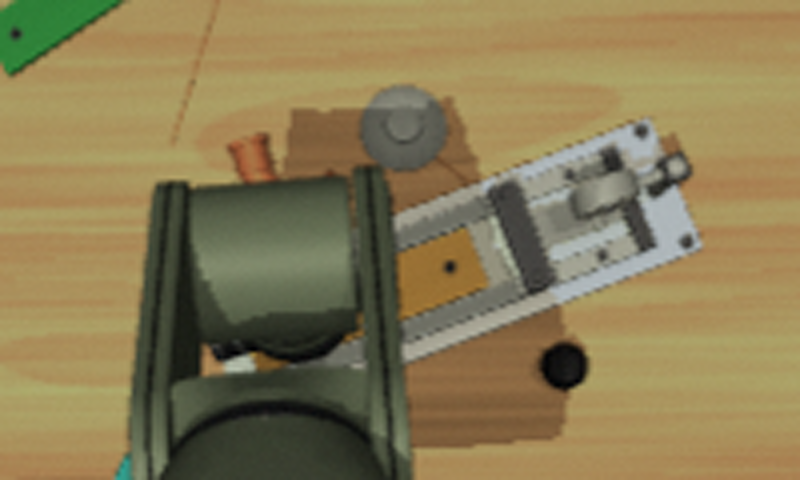

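Both views agree. The shut fingertips stand on the brass on the centre line, and the plate hasn't moved: its leading edge is still at about (351,185) in the top image. Next I press harder.

>>> drive_tool(
  increments=[
    [0, 0, 0.001, 0, 0, 0, 1],
    [0, 0, 0.0015, 0, 0, 0, 1],
    [0, 0, 0.0015, 0, 0, 0, 1],
  ],
)

```text
t: 9.65
eef_pos: [504.8, 44.9, 5.3]
tcp_rot: [[0.361, -0.933, 0.001], [-0.933, -0.361, -0.0], [0.0, -0.001, -1.0]]
contact_force: [-5.2, -0.3, 18.9]
finger_gap: -0.001
```

>>> drive_tool(
  increments=[
    [0.003, 0, 0, 0, 0, 0, 1],
    [0.008, 0, 0, 0, 0, 0, 1],
    [0.013, 0, 0, 0, 0, 0, 1],
    [0.018, 0, 0, 0, 0, 0, 1],
    [0.02, 0, 0, 0, 0, 0, 1],
  ],
)

```text
t: 10.28
eef_pos: [513.3, 27.7, 5.3]
tcp_rot: [[0.359, -0.933, 0.003], [-0.933, -0.359, 0.003], [-0.001, -0.004, -1.0]]
contact_force: [-2.4, 6.8, 15.6]
finger_gap: 0.003
```

```bash
cat > look.py <<'E'
import sys
from h import *
from bench import sensors
n=sys.argv[1]
p,d=optics.grab_frame('top')
np.savez(f't{n}.npz',p=p,d=d)
cv2.imwrite(f'pics/t{n}.png',cv2.resize(p[120:240,250:430,::-1],None,fx=4,fy=4,interpolation=cv2.INTER_CUBIC))
s=sensors.read_state();print(s['t'],s['contact_force'],s['eef_pos'])
E
python3 look.py 7
```

```text
10.325 [-3.05541662  6.17321847 15.58081548] [513.37783476  27.50352168   5.30794249]
```

View pics/t7.png

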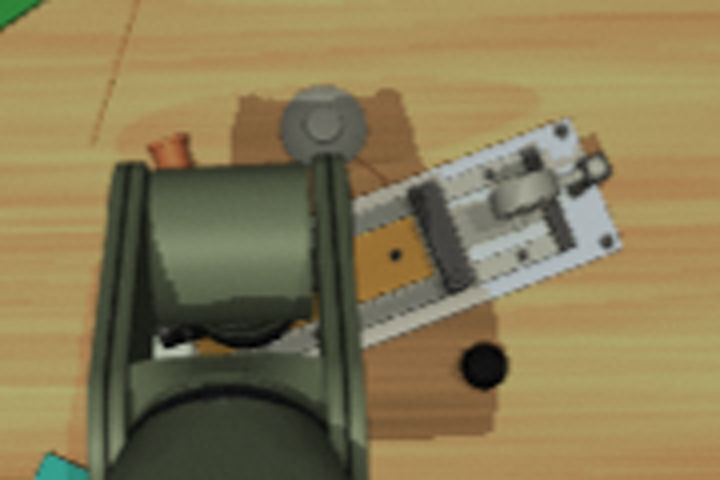

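The plate moves with the fingertips: its front hole went from crop x ≈ 370 to 395, about 17 mm. The push is straight, with a lateral force near 0. I continue with slightly more press.

>>> drive_tool(
  increments=[
    [0.005, 0, 0.0004, 0, 0, 0, 1],
    [0.01, 0, 0.0004, 0, 0, 0, 1],
    [0.015, 0, 0.0004, 0, 0, 0, 1],
    [0.02, 0, 0.0004, 0, 0, 0, 1],
    [0.025, 0, 0.0004, 0, 0, 0, 1],
    [0.03, 0, 0.0004, 0, 0, 0, 1],
    [0.035, 0, 0.0004, 0, 0, 0, 1],
    [0.038, 0, 0.0004, 0, 0, 0, 1],
  ],
)

```text
t: 11.32
eef_pos: [526.5, -7.5, 5.3]
tcp_rot: [[0.359, -0.933, 0.002], [-0.933, -0.359, 0.003], [-0.002, -0.003, -1.0]]
contact_force: [-4.1, 8.7, 19.2]
finger_gap: 0.0
```

```bash
python3 look.py 8
```

```text
11.375 [-4.80999613  6.95605306 19.63074098] [526.62523646  -7.76199014   5.29036407]
```

View pics/t8.png

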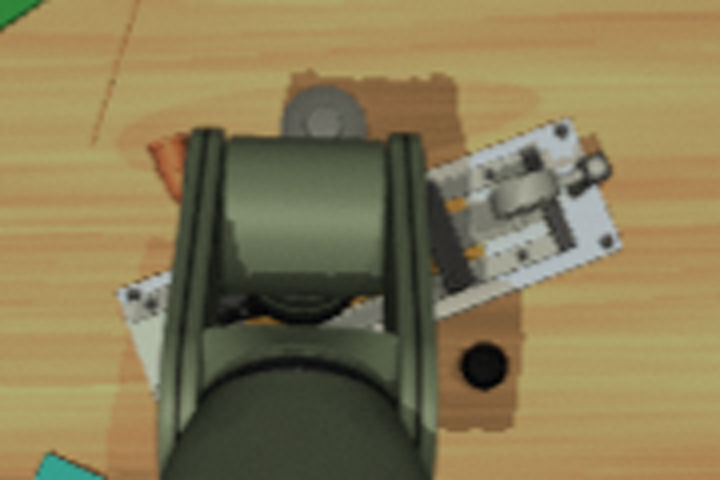

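Brass now shows beyond the bridge on both sides of the leaf, at crop (455,205) and (475,252). The tip has travelled about 57 mm, so the plate is at x ≈ -8. Now it goes under the spring.

>>> drive_tool(
  increments=[
    [0.004, 0, 0, 0, 0, 0, 1],
    [0.009, 0, 0, 0, 0, 0, 1],
    [0.014, 0, 0, 0, 0, 0, 1],
    [0.018, 0, 0.0002, 0, 0, 0, 1],
    [0.022, 0, 0.0002, 0, 0, 0, 1],
    [0.026, 0, 0.0002, 0, 0, 0, 1],
    [0.03, 0, 0.0002, 0, 0, 0, 1],
    [0.033, 0, 0.0002, 0, 0, 0, 1],
  ],
)

```text
t: 12.38
eef_pos: [537.2, -36.2, 5.3]
tcp_rot: [[0.358, -0.934, 0.0], [-0.934, -0.358, 0.006], [-0.005, -0.002, -1.0]]
contact_force: [-5.6, 14.8, 22.4]
finger_gap: -0.0
```

```bash
python3 look.py 9
```

```text
12.425 [-6.30587273 11.59806291 22.23660474] [537.44708414 -36.81432915   5.24845897]
```

View pics/t9.png

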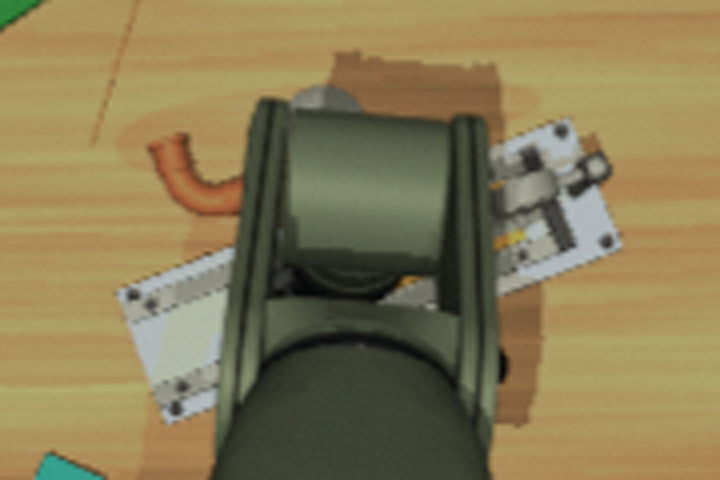

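The plate's leading end is under the heel, visible at crop (520,237). Travel so far is about 88 mm, so the plate is at x ≈ 22.6, with a 22 N press. I continue to the stop.

>>> drive_tool(
  increments=[
    [0.003, 0, 0, 0, 0, 0, 1],
    [0.006, 0, 0, 0, 0, 0, 1],
    [0.009, 0, 0, 0, 0, 0, 1],
    [0.012, 0, 0, 0, 0, 0, 1],
    [0.013, 0, 0, 0, 0, 0, 1],
  ],
)

```text
t: 13.05
eef_pos: [542.0, -48.9, 5.3]
tcp_rot: [[0.358, -0.934, 0.0], [-0.934, -0.358, 0.005], [-0.005, -0.002, -1.0]]
contact_force: [-6.4, 13.5, 21.8]
finger_gap: 0.002
```

>>> drive_tool(
  increments=[
    [0.001, 0, 0, 0, 0, 0, 1],
    [0.002, 0, 0, 0, 0, 0, 1],
    [0.003, 0, 0, 0, 0, 0, 1],
    [0.003, 0, 0, 0, 0, 0, 1],
  ],
)

```text
t: 13.55
eef_pos: [543.0, -51.7, 5.3]
tcp_rot: [[0.358, -0.934, 0.0], [-0.934, -0.358, 0.005], [-0.004, -0.002, -1.0]]
contact_force: [-5.5, 12.3, 21.1]
finger_gap: -0.002
```

```bash
python3 look.py 10
python3 - <<'E'
from h import *
p,d=optics.grab_frame('side')
cv2.imwrite('pics/s10.png',cv2.resize(p[170:250,270:350,::-1],None,fx=7,fy=7,interpolation=cv2.INTER_CUBIC))
E
```

```text
13.6 [-5.80348458 12.58116203 21.06606659] [543.0538697  -51.69603396   5.26117475]
```

View pics/t10.png

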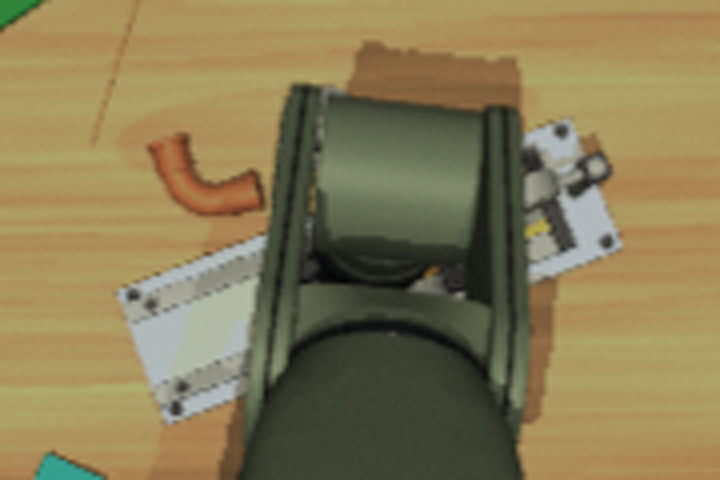

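View pics/s10.png

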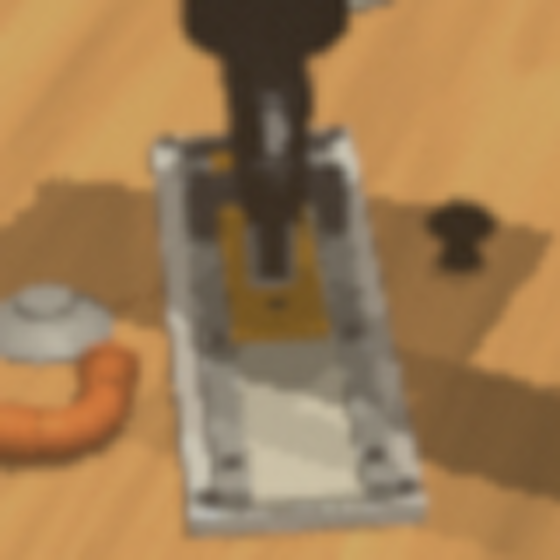

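Leading end at crop (545,228) lies just short of the dark stop at about (556,225). The side view shows no skid: the tip-to-hole spacing is unchanged. I creep on until the along-channel force rises.

>>> drive_tool(
  increments=[
    [0.001, 0, 0, 0, 0, 0, 1],
    [0.0015, 0, 0, 0, 0, 0, 1],
    [0.0015, 0, 0, 0, 0, 0, 1],
  ],
)

```text
t: 14.02
eef_pos: [543.3, -52.4, 5.3]
tcp_rot: [[0.358, -0.934, -0.0], [-0.934, -0.358, 0.006], [-0.006, -0.002, -1.0]]
contact_force: [-5.7, 15.7, 22.9]
finger_gap: -0.0
```

>>> drive_tool(
  increments=[
    [0.001, 0, 0, 0, 0, 0, 1],
    [0.0015, 0, 0, 0, 0, 0, 1],
    [0.0015, 0, 0, 0, 0, 0, 1],
  ],
)

```text
t: 14.4
eef_pos: [543.2, -52.4, 5.2]
tcp_rot: [[0.357, -0.934, -0.002], [-0.934, -0.357, 0.008], [-0.008, -0.001, -1.0]]
contact_force: [-6.0, 21.1, 23.6]
finger_gap: 0.004
```

The tip stopped at the same place for a further 1.5 mm of command while the along-channel force rose from about 14 to 22 N. The plate is against the stop. I lift straight off.

>>> drive_tool(
  increments=[
    [0, 0, -0.002, 0, 0, 0, 1],
    [0, 0, -0.005, 0, 0, 0, 1],
    [0, 0, -0.02, 0, 0, 0, 1],
    [0, 0, -0.06, 0, 0, 0, 1],
    [0, 0, -0.11, 0, 0, 0, 1],
    [0, 0, -0.16, 0, 0, 0, 1],
    [0, 0, -0.2, 0, 0, 0, 1],
    [0, 0, -0.2, 0, 0, 0, 1],
  ],
)

```text
t: 15.4
eef_pos: [546.5, -58.4, 206.8]
tcp_rot: [[0.36, -0.933, 0.009], [-0.933, -0.36, -0.001], [0.004, -0.008, -1.0]]
contact_force: [-0.7, 0.9, -0.8]
finger_gap: 0.0
```

>>> drive_tool(
  increments=[
    [0, 0.05, 0, 0, 0, 0, 1],
    [0, 0.1, 0, 0, 0, 0, 1],
    [0, 0.15, 0, 0, 0, 0, 1],
    [0, 0.19, 0, 0, 0, 0, 1],
    [0, 0.19, 0, 0, 0, 0, 1],
  ],
)

```text
t: 16.02
eef_pos: [364.3, -126.4, 201.9]
tcp_rot: [[0.358, -0.934, -0.002], [-0.934, -0.358, 0.0], [-0.001, 0.002, -1.0]]
contact_force: [0.5, 0.2, 0.5]
finger_gap: -0.004
```

```bash
python3 look.py 11
python3 - <<'E'
from h import *
p,d=optics.grab_frame('side')
cv2.imwrite('pics/s11.png',cv2.resize(p[160:240,270:350,::-1],None,fx=7,fy=7,interpolation=cv2.INTER_CUBIC))
np.savez('s11.npz',p=p,d=d)
E
```

```text
16.075 [0.86515688 0.34328568 0.04938477] [ 366.20451541 -126.39040162  202.20863398]
```

View pics/t11.png

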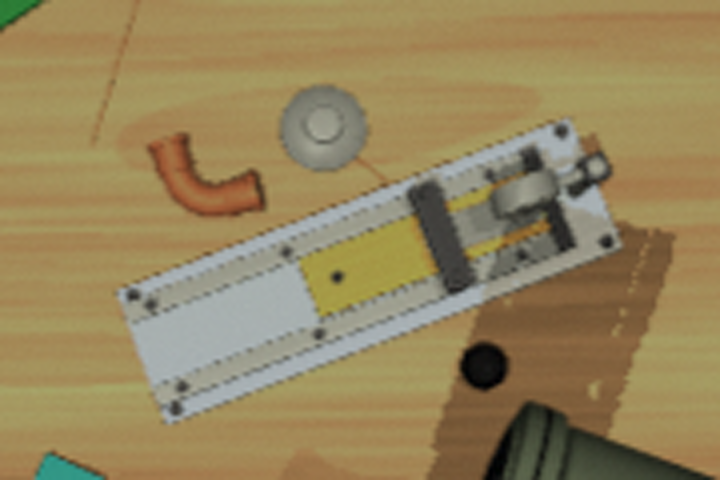

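View pics/s11.png

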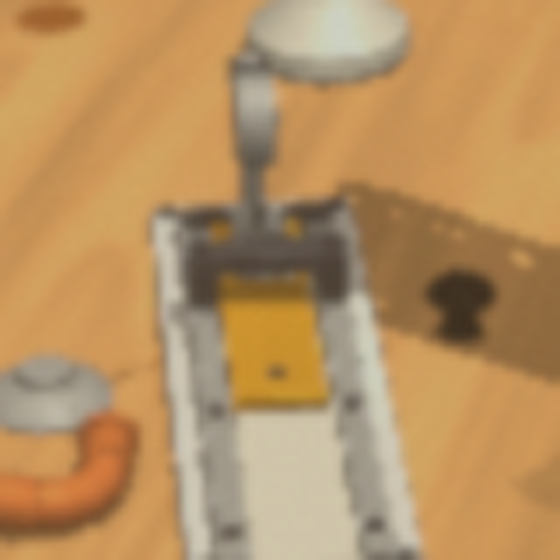

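Run:
```python
from h import *
def hole(p,u,v):
    g=cv2.cvtColor(p,cv2.COLOR_RGB2GRAY).astype(float)[v-4:v+5,u-4:u+5]; w=np.clip(np.median(g)*.9-g,0,None)
    yy,xx=np.mgrid[-4:5,-4:5]; return [u+(w*xx).sum()/w.sum(), v+(w*yy).sum()/w.sum()]
a=hole(np.load('top0.npz')['p'],298,203); b=hole(np.load('t11.npz')['p'],334,189)
A,B=unproj('top',[a,b],26)[:,:2]; print(a,b,A,B,B-A,np.linalg.norm(B-A))
g=np.array([542.2,-55.0]);t=np.radians(-69.4);ax=np.array([np.cos(t),np.sin(t)]);ay=np.array([-ax[1],ax[0]])
for P in(A,B): print((P-g)@ax,(P-g)@ay)
# gauge drag check / trailing edge
for n in('top0','t11'):
    m=yellow(np.load(n+'.npz')['p'])
    v,u=np.nonzero(m); q=unproj('top',np.c_[u,v],26)[:,:2]-g; x=q@ax; y=q@ay
    mid=abs(y)<16; print(n,'trailing',[round(np.percentile(x[mid&(abs(y-c)<4)],0),1) for c in(-12,-6,0,6,12)])
```

```text
[np.float64(298.4354704412989), np.float64(203.22564529558701)] [np.float64(333.8508581574275), np.float64(188.81416452949298)] [496.6269775   66.08775962] [535.20773329 -31.08209972] [ 38.58075579 -97.16985933] 104.54882247352045
-129.37983941129198 -0.05534533459104161
-24.84874928010097 1.8701355363901448
top0 trailing [np.float64(-147.3), np.float64(-147.9), np.float64(-147.5), np.float64(-146.5), np.float64(-147.2)]
t11 trailing [np.float64(-43.4), np.float64(-44.0), np.float64(-44.0), np.float64(-43.5), np.float64(-44.1)]
```

Run:
```python
from h import *
p=np.load('t11.npz')['p'][145:205,350:410,::-1]
cv2.imwrite('pics/z11.png',cv2.resize(p,None,fx=10,fy=10,interpolation=cv2.INTER_CUBIC))
```

```text
(no output)
```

View pics/z11.png

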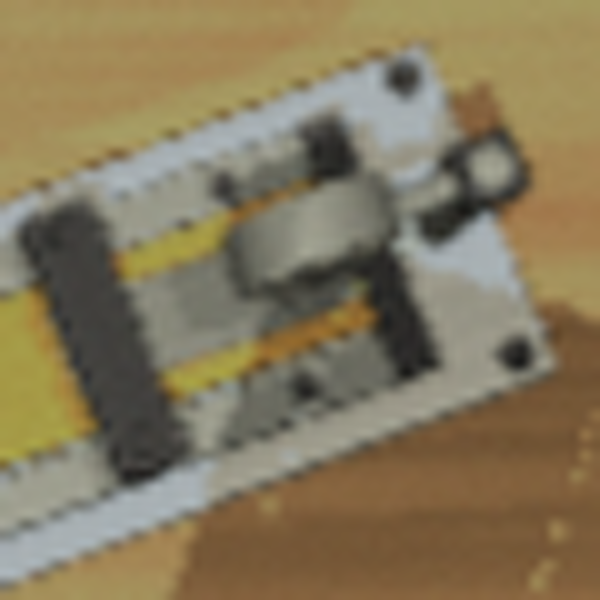

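The final view shows brass running up to the dark stop on both sides of the leaf, at about (375,318) and (310,190) in the enlarged crop. The plate is flat and nothing touches it. I hand the job in.

Run:
```python
from bench import ticket,sensors
s=sensors.read_state();print(s['t'],s['contact_force'],abs(s['dq']).max())
ticket.job_done()
```

```text
16.125 [-0.04001965 -0.02526837 -0.27422008] 1.36232603372415
the job is handed in; nothing more can be done
```

The brass plate is in the gauge with its leading end against the stop, and I handed the job in at about 16 s. I pressed it with shut fingertips at 16–24 N, slid it about 104.5 mm under the spring, lifted the hand straight up and moved it clear.

**Final checks that agreed**
- **At the stop:** the last 1.5 mm of commanded push moved the tip no further, and the along-channel force rose to about 22 N.
- **Final position:** the rear hole moved 104.5 mm and the tip 104.6 mm, against about 105 mm needed. That puts the plate at gauge x of about 39–41 mm. In the picture, brass reaches the stop on both sides of the spring.
- **Plate and bystanders:** the plate looks flat in the channel. The elbow, flange and knob look unmoved in the last views; I did not look closely at the other bystanders after the slide. The force on the tool was about 0 at hand-in.

**Checks that disagreed**
- **Tool height:** the fingertips touched the plate at a reported TCP height of 5.3 mm, although its top is at 26 mm. The real finger ends are therefore about 21 mm short of the reported TCP. I went by contact force and pictures instead. If the judge works out the grasp point from the reported pose, it was only about 6 mm above the plate's underside, below the 15 mm that the on-the-way check needs. I could not test which applies.
- **Sideways position:** the rear hole reads y ≈ +1.9 mm in my gauge frame. That is more than the 1.5 mm play allows, so it is probably measurement error, and it is inside the 4 mm limit.

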